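# Release a spice tin from the clear dispenser and trap it on its runway

### The job

Press the round release button of the clear spice dispenser all the way down with one fingertip, with the other finger standing across the runway so that it stops the spice tin as the spring shoots it out, before it slides off the open end. Finish while holding it so: the button still down and the tin upright on the runway, pushed by its spring against your finger. Grasp and lift nothing, and leave the tumblers, cap, spoon rest and spare tin where they are.

Things in the scene. Friction and masses are not known exactly. Their poses are not given: they have to be found in the camera images.
- dispenser: Spice dispenser, fixed: white base 14 mm thick (x -65 to +95, y -88 to +32 mm) with a clear acrylic box on its back part (x +3 to +93, y -88 to +28 mm, roof 62 mm above the counter). Origin on the counter, under the runway's centreline, at the box's open mouth. x points back into the box (the tin comes out along -x), y across the runway, z up.
- runway_end (a point): Middle of the open front end of the runway, at dispenser x = -65, y = 0 mm. The runway is a flat polished floor 14 mm above the counter, from the mouth of the box to here, 48 mm wide between two rails 4 mm high and 4 mm thick.
- button_top (a point): Centre of the top of the round steel release button, diameter 28 mm, beside the runway at dispenser x = -45, y = -62 mm. Up, its top is 31 mm above the counter; fully down, 20 mm. The point moves with the button.
- release (a joint): Travel of the release button in m: 0 up, 0.011 fully down (hard stop). Its spring pushes up with 1 N at first, 4 N when down, and it does not latch. A gate 8 mm high and 4 mm thick across the mouth (dispenser x = 0 to -4 mm) sinks with it and frees the tin after about 8 mm; fully down, the gate is 3 mm under the runway floor.
- catch_point (a point): Point on the runway floor, 14 mm above the counter, on its centreline, level with the button and 62 mm from the button's centre (dispenser x = -45, y = 0 mm). A good place for the middle of the finger that stops the tin.
- tin: Spice tin to release: upright, round, metal, diameter 44, height 34 mm, 0.1 kg; origin at the centre of its underside, z up. It starts on the runway floor inside the box (dispenser x = +22 mm), its front on the gate. Freed, it shoots out within 0.3 s and off the end unless a finger already stands in its way, tip less than 30 mm above the runway floor.
- ejector (a joint): Forward travel in m of the spring ejector behind the tin: 0 loaded, 0.08 fully out. A bar 30 mm wide, 3 to 9 mm above the runway floor; pushes with 4 N loaded, falling evenly to 0 N at 0.08. With the tin's front stopped at dispenser x = -35 mm it reads 0.035 and pushes with about 2 N.
- turntable: Bystander: plastic turntable, diameter 224 mm, top 25 mm above the counter, with four glass tumblers on it. Origin on the counter at its centre.
- tumbler0: Bystander: glass tumbler, diameter 62 mm, 85 mm high, on the turntable 60 mm from its centre; origin at the centre of its underside.
- tumbler1: Bystander: glass tumbler like tumbler0.
- tumbler2: Bystander: glass tumbler like tumbler0.
- tumbler3: Bystander: glass tumbler like tumbler0.
- cap: Bystander: loose red plastic screw cap, diameter 40 mm, 16 mm high, on the counter near the dispenser; origin at the centre of its underside.
- spare_tin: Bystander: a second tin of the same kind standing loose on the counter near the dispenser; origin at the centre of its underside.
- spoon_rest: Bystander: stainless steel spoon rest: a shallow round dish of 92 mm diameter, 12 mm high, with a flat handle along its -x, 229 mm long in all; origin under the centre of the dish.
There are look-alikes about, which are no part of the job. Several things look just like the dispenser: the one meant starts farthest to the robot's left.

How it is judged (in metres and radians):
On the way:
1. the button is pressed down far enough to free the tin while a finger is in the way, and the tin, popped out of the mouth, is stopped by that finger (value of joint release above 0.008 m and contact force between the fingers and tin above 0.3 N and x of tin in the frame of dispenser below 0.012 m and linear speed of tin below 0.02 m/s), for 0.2 s.
At the end, for the whole second after the job is handed in: Through the last second: button down more than 8 of its 11 mm; tin at least 10 mm forward, its centre 7 mm or more inside the runway's end and within 8 mm of the centreline, upright (0.15 rad), on the floor (raised under 5 mm), at rest, pressing on a finger with over 0.3 N (all of step 1 and contact force between dispenser and tin above 0.3 N and value of joint ejector above 0.01 m and x of tin in the frame of dispenser above -0.058 m and y of tin in the frame of dispenser between -0.008 and 0.008 m and z of tin in the frame of dispenser below 0.019 m and angle between tin's own z axis and vertical below 0.15 rad); the arm keeps its last pose, push and grip.
It fails at once if the tin gets past the finger (its centre passes the end of the runway) (x of tin in the frame of dispenser below -0.065 m).
It fails at once if the tin is lifted more than 12 mm or tipped over (z of tin in the frame of dispenser above 0.026 m or angle between tin's own z axis and vertical above 0.5 rad).
It fails at once if a tumbler, the cap, the spare tin or the spoon rest is moved by more than 25 mm (distance of any of tumbler0, tumbler1, tumbler2, tumbler3, cap, spare_tin, spoon_rest from where it was at the start of the episode above 0.025 m).
It also fails if it takes over 27 s, if anything falls off the work surface, if the arm or the gripper's body presses on something with over 40 N, if the wrist force passes 120 N, or if a joint passes its speed limit or range.

### The arm

A 7-joint arm with a two-finger parallel gripper is mounted at the origin on the work surface. World frame = base frame: x ahead of the robot, y to its left, z up, the work surface at z = 0. Lengths are in mm, angles in rad, forces in N, time in s.
With the tool pointing down it reaches from about 400 to 875 mm from the base axis. Payload 19.3 kg.
Tool frame: the origin (TCP) lies at the very end of the fingers, on their centre line; the grasp point (between the pads) lies 19 mm behind it (grip_point_offset is the z of the grasp point in the tool frame, in mm); z points along the fingers, x is the direction in which the jaws open and shut, and the axes are right-handed (so a half turn about z gives the same grasp; the last joint's range is limited). The gripper opens to 85 mm and grips with 20 to 120 N. Pads are 22 mm wide; open, the fingers measure 114 mm over their backs; the gripper's body (76 mm by 85 mm) begins 54 mm behind the grasp point. The pads swing forward as they close: fully open they stand 13 mm farther back than shut.
Start: joints at [1.244, 0.521, -0.036, 1.599, 0.021, 1.021, -0.113], TCP at [158.714, -604.504, 231.291] pointing down, gripper open.
Joint ranges: [-2.91, 2.91], [-0.3, 2.13], [-1.5, 1.42], [0.17, 2.43], [-1.26, 4.41], [0.16, 1.93], [-2.52, 2.52]. Speed limits (rad/s): [1.89, 1.89, 2.39, 2.39, 3.01, 3.01, 3.01].

### API

Orientations are given as a 3x3 rotation matrix whose columns are the frame's x, y, z axes.
In Python, from workcell import movep, movel, goto_joints, open_gripper, clamp, wait, inverse_kinematics, read_state, camera, PlanningError, finish_job, grip_point_offset gives the robot as it stands. Calls block until the motion is done:
- movep(position, orientation): joint-space move of the TCP to a pose.
- movel(position, frame=None, max_speed=150, guard=None): straight line of the TCP; frame=None keeps the orientation; max_speed is the mean speed in mm/s. With guard (N) it stops when the force on the tool has changed by that much, and returns True; else False.
- goto_joints(angles): joint-space move.
- open_gripper() and clamp(): open the fingers fully, or close them until they stop; the grip force is fixed at half the most.
- wait(seconds).
- inverse_kinematics(position, orientation): joint angles nearest the present ones, or None.
- read_state(): the state.
- camera(name): name is "side" or "top"; returns a dict with "image" (400x640x3 uint8, blue, green, red), "range_z" (400x640 float32, mm along the optical axis (not along the pixel's ray), 0 where there is no reading), "fx", "fy", "cx", "cy" (pixels), "cam_to_world" (4x4, takes a point from camera to world coordinates). Camera axes: x right, y up, looking along -z (the intrinsics and any distortion apply to the point x, -y, -z); pixel columns grow to the right and rows downward; lengths in mm; the calibration is good to about 2 mm. A picture is of the moment at which its call begins.
A pose or a line that the arm cannot do raises PlanningError and nothing moves.
- finish_job(): hands the job in, once; it reports no verdict.
The state is a dict: "time": time; "qpos": joint angles; "qvel": joint speeds; "joint_efforts": joint torques, N m; "eef_pos": TCP position; "tool_rot": TCP orientation; "ft_force": force on the tool from outside, world axes, zero at the start; "torque": the same for the moment, N m; "finger_gap": finger opening in mm.
Only numpy, scipy, OpenCV 4.12 (cv2) and the standard library are available. Lean on these libraries where they do the work, as an engineer would, in place of code of your own. Each camera call takes 0.05 s, during which the arm holds its last target. There are 200 camera calls.

## Working session

There is one attempt and no reset: what is moved stays moved. The work goes in short steps, each a Python script; the robot and the scene stay as the last script left them, time stands still between calls to the robot, and variables do not carry over. Pictures are saved under pics/ and viewed, about 8 in all and at most 12, crops included, and the job is handed in when it is done.

```bash
mkdir -p pics; ls; python3 - <<'E'
from workcell import *
import cv2,numpy as np
for n in("top","side"):
    c=camera(n); cv2.imwrite(f"pics/{n}0.png",c["image"]); np.savez(f"{n}0.npz",**c)
    print(n,c["fx"],c["fy"],c["cx"],c["cy"],c["cam_to_world"].round(3).tolist(),[k for k in c])
s=read_state();print(s["time"],s["finger_gap"],s["tool_rot"],grip_point_offset)
E
```

```text
pics
top 443.2034789112477 443.2034789112477 323.4154314077097 204.3719819896749 [[-0.021, 0.993, -0.116, 345.324], [-1.0, -0.021, 0.002, 5.998], [-0.001, 0.116, 0.993, 1235.289], [0.0, 0.0, 0.0, 1.0]] ['image', 'range_z', 'fx', 'fy', 'cx', 'cy', 'cam_to_world']
side 470.15502195243704 470.15502195243704 313.25133578595467 209.77845259794506 [[-0.997, 0.024, -0.076, 393.665], [-0.077, -0.554, 0.829, 1110.093], [-0.022, 0.832, 0.554, 772.025], [0.0, 0.0, 0.0, 1.0]] ['image', 'range_z', 'fx', 'fy', 'cx', 'cy', 'cam_to_world']
0.1 85.58361403095608 [[ 2.53964055e-01 -9.67213605e-01 -3.18166761e-04]
 [-9.67213161e-01 -2.53964244e-01  9.29286008e-04]
 [-9.79621051e-04  7.17298362e-05 -9.99999518e-01]] -18.700000000000003
```

View pics/top0.png

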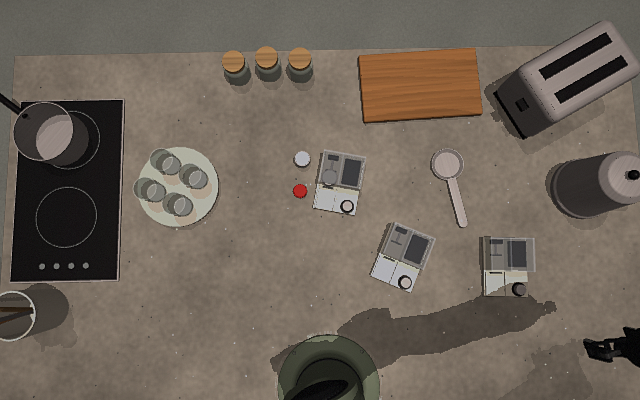

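View pics/side0.png

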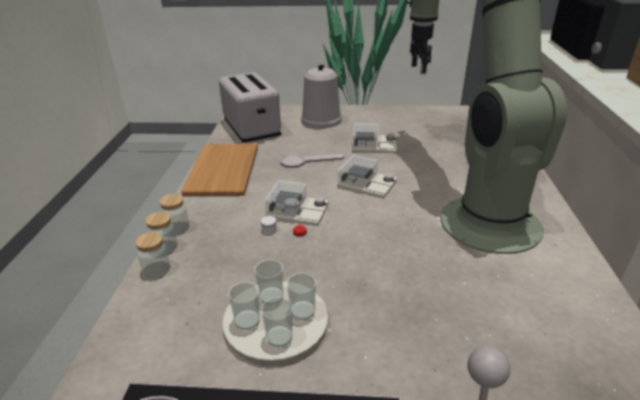

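The top view shows three dispensers. The one farthest to the robot's left (the image's left) is at about (340,183), with its button at about (347,207). The cap is at (300,190) and the spare tin at (302,158). I'll zoom in on it.

```bash
python3 - <<'E'
import cv2,numpy as np
c=np.load("top0.npz");im=c["image"][140:225,285:380]
cv2.imwrite("pics/crop1.png",cv2.resize(im,None,fx=7,fy=7,interpolation=cv2.INTER_CUBIC))
E
```

```text
(no output)
```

View pics/crop1.png

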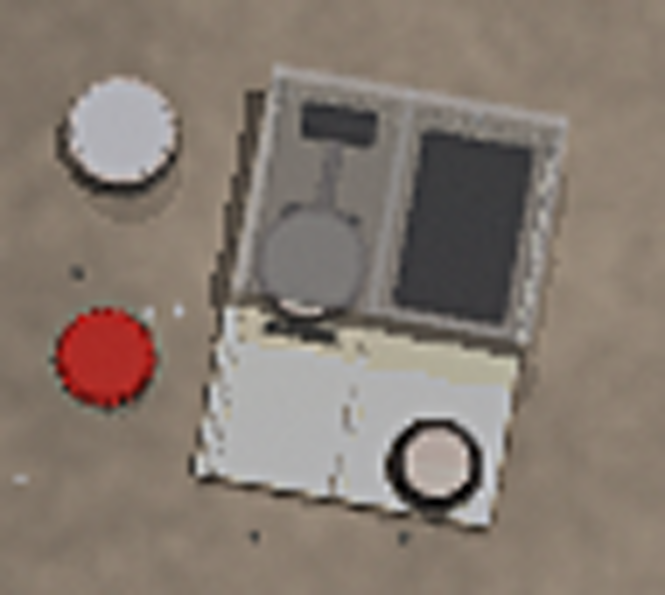

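The crop shows the base front corners at (200,474) and (492,524), the button at (437,462), and the roof back corners at (277,68) and (566,121). The tin top is at (312,250). I'll fit the pose from these.

```bash
cat > h.py <<'E'
import numpy as np, cv2
from scipy.optimize import least_squares
def proj(c,P):
    M=np.linalg.inv(c["cam_to_world"]); p=np.atleast_2d(P)@M[:3,:3].T+M[:3,3]
    return np.c_[c["fx"]*p[:,0]/-p[:,2]+c["cx"], c["fy"]*p[:,1]/p[:,2]+c["cy"]]
def d2w(v,P):
    P=np.atleast_2d(P).astype(float);a=v[2];R=np.array([[np.cos(a),-np.sin(a),0],[np.sin(a),np.cos(a),0],[0,0,1]])
    return P@R.T+[v[0],v[1],0]
def ray(c,uv,z):
    d=c["cam_to_world"][:3,:3]@[(uv[0]-c["cx"])/c["fx"],-(uv[1]-c["cy"])/c["fy"],-1];o=c["cam_to_world"][:3,3]
    return o+d*(z-o[2])/d[2]
E
python3 - <<'E'
from h import *
c=np.load("top0.npz")
o=np.array([[200,474],[492,524],[437,462],[277,68],[566,121],[312,250]])
uv=(o+.5)/7-.5+[285,140]
P=[[-65,32,14],[-65,-88,14],[-45,-62,31],[93,28,62],[93,-88,62],[22,0,48]]
f=lambda v:(proj(c,d2w(v,P))-uv).ravel()
r=least_squares(f,[520,0,0],x_scale=[1,1,.01]);print(r.x,r.fun.round(2))
for n,p in dict(button=[-45,-62,31],catch=[-45,0,14]).items(): print(n,d2w(r.x,p))
for n,q,z in(("cap",(106,357),16),("spare",(122,132),34)): print(n,ray(c,(np.array(q)+.5)/7-.5+[285,140],z))
np.save("v.npy",r.x)
# depth check
rz=c["range_z"]
u,v=np.round(uv[2]).astype(int);d=rz[v,u];print("button depth z",d,(c["cam_to_world"]@[(u-c["cx"])/c["fx"]*d,-(v-c["cy"])/c["fy"]*d,-d,1])[:3])
E
```

```text
[ 5.37827399e+02 -9.59224965e+00 -1.99359403e-01] [-0.86 -0.01  0.09  0.49  0.25 -0.08 -0.34 -0.83  0.66 -0.95  0.17  1.37]
button [[481.44011389 -61.45238973  31.        ]]
catch [[493.71868458  -0.68038383  14.        ]]
cap [527.68864834  68.6788854   16.        ]
spare [614.57417093  60.09479789  34.        ]
button depth z 1218.0465 [480.74881374 -61.06489028  24.90802893]
```

View pics/c2s.png

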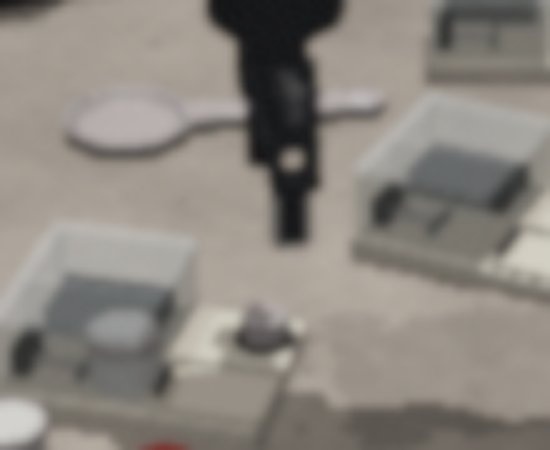

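The side crop shows the left finger, with its tip bottom at (290,242), hanging in front of the dispenser's end. I'll use depth for the tip's position and shape.

```bash
python3 - <<'E'
from h import *
from workcell import read_state
s=read_state();R=s["tool_rot"];T=np.array(s["eef_pos"])
for n in("side","top"):
    c=np.load(n+"1.npz");d=c["range_z"];vv,uu=np.nonzero((d>0))
    D=d[vv,uu];P=np.c_[(uu-c["cx"])/c["fx"]*D,-(vv-c["cy"])/c["fy"]*D,-D]@c["cam_to_world"][:3,:3].T+c["cam_to_world"][:3,3]
    L=(P-T)@R   # tool frame
    m=(abs(L[:,0])<75)&(abs(L[:,1])<30)&(P[:,2]>75)&(P[:,2]<170)
    L=L[m];print(n,len(L))
    for lo in range(-70,45,8):
        q=L[(L[:,2]>=lo)&(L[:,2]<lo+8)]
        if len(q):print(lo,len(q),"x",q[:,0].min().round(1),np.median(q[:,0]).round(1),q[:,0].max().round(1),"y",q[:,1].min().round(1),q[:,1].max().round(1))
E
```

```text
side 132
-62 6 x -70.5 -50.9 48.6 y -12.6 5.1
-54 17 x -62.3 -53.3 55.6 y -10.9 11.2
-46 29 x -59.8 -51.4 46.5 y -10.5 11.8
-38 26 x -60.9 -52.5 44.7 y -10.6 11.3
-30 29 x -60.2 -52.1 46.7 y -10.1 11.7
-22 23 x -55.0 -48.0 46.4 y -10.3 11.9
-14 2 x -43.8 -0.2 43.4 y -4.8 1.2
top 0
```

View pics/c2t.png

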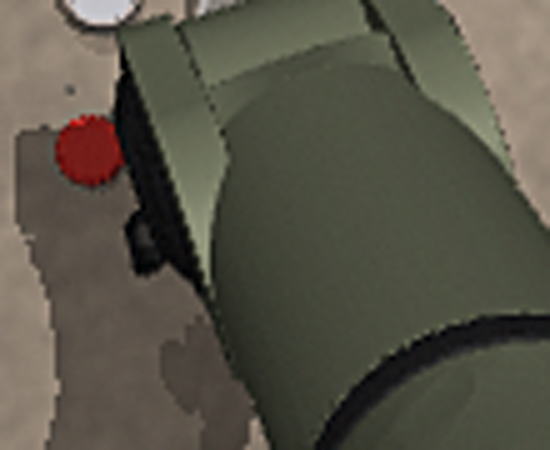

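The top view is blocked by the arm. Depth in the tool frame puts the fingertip end at z≈-14, with x from 43 to about 50 and y ±11. Next I'll lower to just above the button and check from the side.

```bash
python3 - <<'E'
from workcell import *
from h import *
v=np.load("v.npy");T,R=plan(v);T[2]=24
movel(T,R,max_speed=80)
s=read_state();print(s["time"],s["eef_pos"],s["ft_force"])
c=camera("side");np.savez("side2.npz",**c)
K=5;o=np.array([270,165])
im=cv2.resize(c["image"][165:235,270:380],None,fx=7,fy=7,interpolation=cv2.INTER_CUBIC)
def dot(P,col):
    for p in (proj(c,P)-o+.5)*7-.5: cv2.circle(im,tuple(p.round().astype(int).tolist()),3,col,-1)
dot(d2w(v,[[-65,32,14],[-65,-88,14],[93,28,62],[3,28,62],[93,-88,62],[3,-88,62]]),(0,0,255))
dot(d2w(v,[[-45,-62,31],[-65,0,14]]),(0,255,0))
E=np.array(s["eef_pos"])+np.array([[x,y,-14] for x in(-43,-50,43,50) for y in(-11,11)])@np.array(s["tool_rot"]).T
dot(E,(255,0,0));cv2.imwrite("pics/c3.png",im)
E
```

```text
3.7917 [471.51988217 -29.62345585  24.39518614] [-0.38584348  0.09131897  0.29170216]
```

View pics/c3.png

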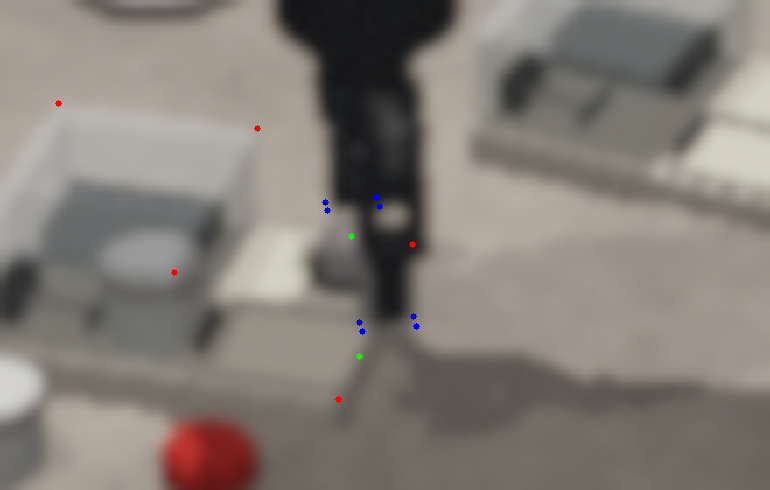

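Blue marks the predicted tip corners, about x 359–415. The tip seen there is narrower, x 375–410, ending at about y=322. I'll check its shape in the depth data and the edge offsets.

```bash
python3 - <<'E'
from h import *
from workcell import read_state
s=read_state();R=s["tool_rot"];T=np.array(s["eef_pos"])
v=np.load("v.npy")
c=np.load("side2.npz");d=c["range_z"];vv,uu=np.nonzero((d>0))
D=d[vv,uu];P=np.c_[(uu-c["cx"])/c["fx"]*D,-(vv-c["cy"])/c["fy"]*D,-D]@c["cam_to_world"][:3,:3].T+c["cam_to_world"][:3,3]
L=(P-T)@R
m=(L[:,0]<-38)&(L[:,0]>-68)&(abs(L[:,1])<30)&(P[:,2]>22)&(P[:,2]<110)
for r in np.unique(vv[m]):
    k=m&(vv==r);print(r,uu[k].min(),uu[k].max(),"y",L[k,1].min().round(1),L[k,1].max().round(1),"x",np.median(L[k,0]).round(1),"z",np.median(L[k,2]).round(1))
# dispenser roof/floor in depth: dispenser frame
a=-v[2];Q=(P-[v[0],v[1],0])@np.array([[np.cos(a),-np.sin(a),0],[np.sin(a),np.cos(a),0],[0,0,1]]).T
k=(abs(Q[:,2]-14)<5)&(Q[:,0]<-6)&(Q[:,0]>-80)&(abs(Q[:,1])<50)
print("floor",np.median(Q[k,2]),Q[k].min(0),Q[k].max(0))
k=(Q[:,2]>22)&(Q[:,2]<40)&(Q[:,0]<-25)&(Q[:,0]>-70)&(Q[:,1]<-40)&(Q[:,1]>-90)
print("button",k.sum(),np.median(Q[k],0),Q[k].min(0),Q[k].max(0))
E
```

```text
189 319 320 y -14.6 -12.0 x -39.6 z -82.7
190 319 321 y -15.3 -9.0 x -41.1 z -80.3
191 319 320 y -15.0 -12.8 x -42.7 z -78.3
192 320 321 y -12.6 -10.1 x -44.2 z -75.7
193 321 330 y -10.6 11.0 x -57.7 z -79.4
194 321 328 y -10.6 8.6 x -48.6 z -70.8
195 321 328 y -10.9 7.8 x -53.4 z -69.6
196 321 329 y -11.1 8.2 x -53.5 z -66.7
197 321 329 y -10.8 8.9 x -58.6 z -67.6
198 321 329 y -11.3 8.1 x -66.8 z -68.8
199 321 324 y -11.5 -5.5 x -59.8 z -62.4
200 321 321 y -11.0 -11.0 x -48.5 z -52.4
201 321 322 y -10.9 -10.2 x -54.7 z -53.0
202 322 329 y -8.3 10.4 x -54.0 z -47.0
203 322 329 y -8.8 10.3 x -53.4 z -44.2
204 322 329 y -8.4 11.0 x -53.8 z -41.2
205 322 329 y -8.9 11.1 x -55.3 z -38.9
206 322 329 y -8.3 11.7 x -54.1 z -34.5
207 322 329 y -9.0 10.6 x -55.2 z -32.2
208 322 329 y -8.8 11.2 x -56.1 z -29.7
209 322 329 y -8.8 11.1 x -53.6 z -24.6
210 322 329 y -8.7 11.0 x -54.1 z -21.0
211 322 328 y -8.7 7.6 x -50.9 z -16.1
floor 14.57628515351422 [-65.29211165 -49.71780801   9.12391689] [-6.1590726  34.8758967  18.90164761]
button 40 [-43.30114858 -54.38004422  30.62803348] [-52.58339543 -78.96183289  22.14822595] [-32.34131366 -44.77845127  39.29583125]
```

Depth agrees: full 22 mm tip width, and the runway end at x=-65.3 in the fitted frame. I'll press down under a force guard.

```bash
python3 - <<'E'
from workcell import *
from h import *
v=np.load("v.npy");T,R=plan(v);T[2]=-2
f0=np.array(read_state()["ft_force"])
for i in range(3):
    g=movel(T,R,max_speed=60,guard=14)
    wait(.2);s=read_state();df=np.array(s["ft_force"])-f0;print(g,s["time"],s["eef_pos"],df.round(2))
    if df[2]>9 or not g:break
wait(.3);s=read_state();print(s["time"],s["eef_pos"],(np.array(s["ft_force"])-f0).round(2),s["torque"])
c=camera("side");np.savez("side3.npz",**c)
cv2.imwrite("pics/c4.png",cv2.resize(c["image"][165:235,270:380],None,fx=7,fy=7,interpolation=cv2.INTER_CUBIC))
E
```

```text
True 4.4083 [472.09215504 -29.79029666   5.99027465] [-4.2   0.62 25.7 ]
4.7083 [472.11292543 -29.79023861   6.01723684] [-3.78  0.63 24.69] [-0.80438641  0.6147345  -0.1690412 ]
```

View pics/c4.png

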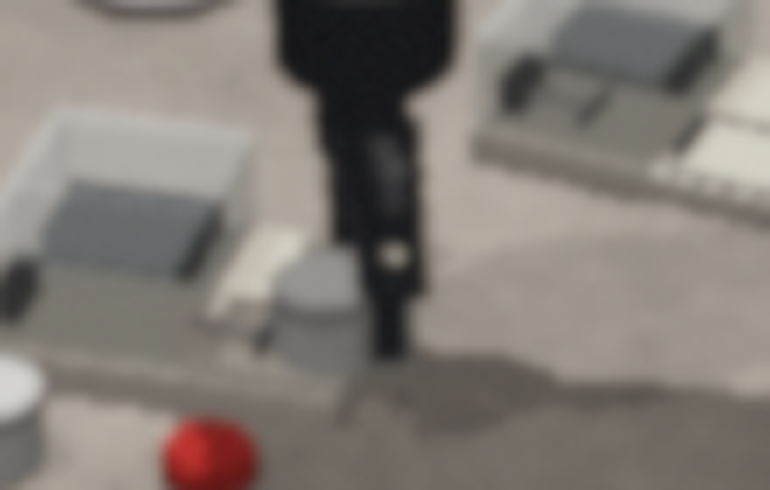

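The picture shows the tin upright on the runway at about (320,310), against the finger at about (375,330). The fingertip height of about 20 mm matches the button's bottom stop. One numeric check of the tin's position and stability, then I'll hand in.

```bash
python3 - <<'E'
from workcell import *
from h import *
v=np.load("v.npy");a=-v[2];Rz=np.array([[np.cos(a),-np.sin(a),0],[np.sin(a),np.cos(a),0],[0,0,1]])
wait(.3)
for c in(np.load("side3.npz"),camera("side")):
    d=c["range_z"];vv,uu=np.nonzero(d>0);D=d[vv,uu]
    P=np.c_[(uu-c["cx"])/c["fx"]*D,-(vv-c["cy"])/c["fy"]*D,-D]@c["cam_to_world"][:3,:3].T+c["cam_to_world"][:3,3]
    Q=(P-[v[0],v[1],0])@Rz.T
    k=(abs(Q[:,2]-47)<4)&(Q[:,0]>-90)&(Q[:,0]<0)&(abs(Q[:,1])<26)
    q=Q[k];print(k.sum(),q.min(0).round(1),q.max(0).round(1),np.median(q,0).round(1))
s=read_state();print(s["time"],s["eef_pos"],s["ft_force"],abs(s["qvel"]).max())
E
```

```text
110 [-87.6 -23.9  43.5] [-30.   21.5  50.7] [-52.2   8.   48.4]
113 [-89.8 -22.7  43.4] [-29.9  23.3  50.8] [-50.8   7.9  48. ]
5.1083 [472.13639235 -29.78184463   6.00129287] [-4.7404651   1.66492932 24.27655233] 0.001282330064441933
```

```bash
python3 -c "
from workcell import *
print(finish_job())"
```

```text
the job is handed in; nothing more can be done
None
```

I pressed the release button of the leftmost dispenser down with one fingertip and caught the tin with the other finger. I handed the job in at about 5.1 s, still holding that position; no verdict is reported.

**How it was done:** The gripper could only be fully open or shut, so I left it fully open at 85 mm. I turned it 24° to the dispenser so that one finger reached the button and the other stood just beyond the runway's open end.

**Last checks:**
- **Button:** the fingertip was about 20 mm above the counter, which matches fully down. The vertical push was a steady 24–25 N.
- **Tin position:** it was upright and still against the finger. Its centre was at about x = -52 mm in the dispenser frame, against a limit of -58 mm.
- **Tin push:** the finger felt about 4 N along world -x (roughly the tin's exit direction), more than the 2 N expected from the spring. Part of that may be friction at the button.
- **Bystanders:** the cap looked unmoved in the side view. The spare tin was only partly in that view and also looked unmoved. I did not re-check the tumblers or the spoon rest, but the arm went nowhere near them at low height.

**What was weak:**
- The arm blocked the top camera at the end.
- The side camera's overlay was off by 1–2 pixels (about 3–5 mm).
- I did not measure the tin's sideways position well. The median of its visible top points was 8 mm off-centre, but those points also include part of the finger and are cut off by it. I relied on the rails, which allow only about ±2 mm.

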